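# Touch-check the boiled eggs under the draining rack

### The job

Take the contact thermometer out of its bamboo stand and touch its round tip lightly on the coloured top of each boiled egg under the wire rack, first red, then yellow, then blue, keeping a light, steady touch for a second on each; the eggs differ in height, so feel for each one, and do not press hard. Then put the thermometer back upright in its stand, let go, and leave the bento box, the spare egg cup and the toothpick holder where they are.

Things in the scene. Friction and masses are not known exactly. Their poses are not given: they have to be found in the camera images.
- probe: Contact thermometer, loose, 140 g, upright in the stand; z along it, handle up. Origin: centre of the underside of its black round flange (40 mm across, 6 thick). Above: orange square handle 28 x 28 mm, sides along x and y, from 6 to 80 mm above the origin. Below: steel stem 14 mm across, round end, reaching 110 mm below the origin.
- probe_tip (a point): Centre of the round end of the thermometer's stem (a ball of 7 mm radius), on the axis 103 mm below the probe's origin; the very end lies 7 mm further.
- stand: Bamboo thermometer stand, fixed, 70 x 70 x 130 mm tall, with one upright round hole, 26 mm across, through its middle. Origin: centre of its underside. The thermometer hangs in the hole with its flange resting on the top face, its origin 130 mm above the stand's origin.
- rack: Wire rack, fixed. Origin: middle of its wooden board's underside (120 along x, 290 along y, 8 mm thick), on the bench; x points away from the robot. Above, seven 6 mm wires along y, axes at z = 180 mm, x = -30, -11, 8, ... 84 mm (the stem does not fit between). End frames of 8 mm wire at y = -145, 145 mm, legs at x = -30, 84. Lean the thermometer, handle towards the robot, to reach the eggs below.
- cup_red: White egg cup, fixed on the rack's board, 44 mm tall, 52 across, with a pale egg 43 mm across with a red top 24 mm across. Origin: centre of the cup's underside; z up. The egg's top is on the z axis, 64 to 78 mm above the origin (differs; not measured: feel for it). The egg gives on a sprung seat, about 1.5 N per mm, at most 8 mm.
- cup_yellow: The same, with the egg with the yellow top.
- cup_blue: The same, with the egg with the blue top.
- bento: Closed pink bento box, loose, 114 x 174 x 58 mm. Origin: centre of its underside. Not to be disturbed.
- egg_cup: Spare empty blue ceramic egg cup, loose, 52 mm across, 62 mm tall. Origin: centre of its underside. Not to be disturbed.
- toothpicks: Bamboo toothpick holder, loose, 50 mm across, 84 mm tall with the picks. Origin: centre of its underside. Not to be disturbed.
There are look-alikes about, which are no part of the job. There is more than one size of the probe; the one meant has the size given above.

How it is judged (in metres and radians):
On the way, in this order (a step that is already met when the one before it is completed fails the run):
1. the thermometer's tip rests lightly (1 to 9 N) on the red egg's top, within 11 mm of its middle, for 0.5 s (contact force between probe and cup_red between 1 and 9 N and horizontal distance between probe_tip and cup_red below 0.011 m), for 0.5 s.
2. the same on the yellow egg's top (contact force between probe and cup_yellow between 1 and 9 N and horizontal distance between probe_tip and cup_yellow below 0.011 m), for 0.5 s.
3. the same on the blue egg's top (contact force between probe and cup_blue between 1 and 9 N and horizontal distance between probe_tip and cup_blue below 0.011 m), for 0.5 s.
At the end, for the whole second after the job is handed in: The thermometer hangs at rest in the stand's hole, flange on the top face (origin 125 to 136 mm above the stand's foot, within 12 mm of its middle), upright within 0.12 rad; bento box, spare egg cup and toothpick holder each within 20 mm of where they were (horizontal distance between probe and stand below 0.012 m and z of probe in the frame of stand between 0.125 and 0.136 m and angle between probe's own z axis and vertical below 0.12 rad and linear speed of probe below 0.02 m/s and distance of each of bento, egg_cup, toothpicks from where it was at the start of the episode below 0.02 m); the robot touches nothing.
It fails at once if an egg or its cup is pressed or struck with more than 15 N (contact force between anything else and cup_red above 15 N or contact force between anything else and cup_yellow above 15 N or contact force between anything else and cup_blue above 15 N).
It fails at once if the bento box, spare egg cup or toothpick holder is shifted by more than 20 mm (distance of any of bento, egg_cup, toothpicks from where it was at the start of the episode above 0.02 m).
It also fails if it takes over 72 s, if anything falls off the work surface, if the arm or the gripper's body presses on something with over 40 N, if the wrist force passes 120 N, or if a joint passes its speed limit or range.

### The arm

A 6-joint arm with a two-finger parallel gripper is mounted at the origin on the work surface. World frame = base frame: x ahead of the robot, y to its left, z up, the work surface at z = 0. Lengths are in mm, angles in rad, forces in N, time in s.
With the tool pointing down it reaches from about 350 to 775 mm from the base axis. Payload 7.3 kg.
Tool frame: the origin (TCP) lies midway between the tips of the shut fingers; the grasp point (between the pads) lies 19 mm behind it; z points along the fingers, y is the line along which they close (so a half turn about z gives the same grasp; the last joint's range is limited). The gripper opens to 92 mm and grips with 3 to 60 N. Pads are 19 mm wide; open, the fingers measure 130 mm over their backs; the gripper's body (75 mm by 190 mm) begins 47 mm behind the grasp point.
Start: joints at [1.133, 0.342, 1.524, -0, 1.275, -0.146], TCP at [151.015, 502.831, 226.741] pointing down, gripper open.
Joint ranges: [-2.53, 2.53], [-0.77, 2.02], [0.04, 2.7], [-1, 4.14], [0.28, 2.66], [-3.11, 3.11]. Speed limits (rad/s): [2.57, 2.57, 3.14, 3.14, 3.14, 3.14].

### API

Orientations are given as [roll, pitch, yaw] about the fixed x, y, z axes, in that order (R = Rz(yaw) Ry(pitch) Rx(roll)).
In Python, from plant import bot gives the robot as it stands.
- The arm moves only by the tool servo_tool, never from a script. Its argument "deltas" is a list of rows, each a list of 2 entries, a list of its own where there are three numbers: the shift along the tool's x, y, z in m, then the turn, a rotation vector about the tool's x, y, z in degrees. A call has 1 to 20 rows; each row shifts and turns the commanded pose from where the row before left it, along the tool's axes as they then stand; what a row does not reach is not made up. A row lasts 1/8 s, in which the tool goes at most 62.5 mm and 10.7 degrees, less where a joint would pass 70% of its speed; a pose out of reach is approached as far as the arm can. A call with a gripper value outside its range is refused whole. "fingers" is the opening, from 0 (shut) to 1 (fully open), set as the call begins (left out, the last holds). The fingers move at their own pace and stop on an object; the grip force is fixed at half the most. Time passes only in rows, so rows that do not move let the fingers close. It gives the time, the measured TCP pose, the force, the opening and the grip force at its end, in the units of the state.
- bot.get_obs(): the state, without advancing time (a new reading comes with each control period).
- bot.capture(name): name is "side" or "top"; returns the picture (420x560x3 uint8, red, green, blue); there is no depth.
- bot.camera_model(name): a dict with "mtx" (3x3 intrinsics, pixels), "dist" ([k1, k2, p1, p2, k3] as OpenCV has them; the pictures are not rectified), "xyz" and "rotation" of the camera in the world. Camera axes: x right, y down, z forward; pixel columns grow to the right and rows downward; lengths in mm; the calibration is good to about 2 mm. A picture is of the moment at which its call begins. camera_model takes no time and is no camera call.
- bot.close_job(): hands the job in; it is judged then, once.
The state is a dict: "time": time; "joint_positions": joint angles; "dq": joint speeds; "tau": joint torques, N m; "tool_pos": TCP position; "tcp_rot": TCP orientation; "contact_force": force on the tool from outside, world axes, zero at the start; "moment": the same for the moment, N m; "grip_width": finger opening in mm; "finger_force": force on a finger pad.
Only numpy, scipy, OpenCV 4.12 (cv2) and the standard library are available. Lean on these libraries where they do the work, as an engineer would, in place of code of your own. Each camera call takes 0.05 s, during which the arm holds its last target. There are 200 camera calls.

## Working session

There is one attempt and no reset: what is moved stays moved. The work goes in short steps, Python scripts to look and compute and a tool call to move; the robot and the scene stay as the last step left them, time stands still between calls to the robot, and variables do not carry over. Pictures are saved under pics/ and viewed, at most 10 in all, crops included, and the job is handed in when it is done.

Besides the shell and the picture viewer there is one more tool, called after "Request:" as name(argument=value, ...) on one line, values as JSON. servo_tool: Moves the arm, as the interface text tells. Its arguments: {"type":"object","properties":{"deltas":{"type":"array"},"fingers":{"type":"number"}},"required":["deltas"]}

```bash
ls; mkdir -p pics; python3 - <<'E'
from plant import bot
import cv2
for n in("side","top"):
    cv2.imwrite(f"pics/{n}0.png",bot.capture(n)[:,:,::-1]); m=bot.camera_model(n); print(n,m)
print(bot.get_obs())
E
```

```text
pics
side {'mtx': array([[490.40119911,   0.        , 283.23769471],
       [  0.        , 490.40119911, 212.06257123],
       [  0.        ,   0.        ,   1.        ]]), 'dist': array([-0.01789984,  0.        ,  0.        ,  0.        ,  0.        ]), 'xyz': array([ -10.01965282, -784.00056015, 1093.06984529]), 'rotation': array([-2.39038101,  0.01736657, -0.64760345])}
top {'mtx': array([[505.34293303,   0.        , 281.14274867],
       [  0.        , 505.34293303, 216.07723211],
       [  0.        ,   0.        ,   1.        ]]), 'dist': array([0.04684936, 0.        , 0.        , 0.        , 0.        ]), 'xyz': array([ 406.3642028 ,  -46.71830302, 1442.09367373]), 'rotation': array([-3.05449325, -0.00969954, -1.55919837])}
{'time': 0.1, 'joint_positions': array([ 1.13300210e+00,  3.42670494e-01,  1.52492343e+00, -2.23887109e-06,
        1.27541027e+00, -1.46014139e-01]), 'dq': array([-0.00074611, -0.00180209, -0.00285645, -0.00088049,  0.00023897,
       -0.00024931]), 'tau': array([ 1.21896315e-03, -4.32009208e+01, -2.44696462e+01,  7.18688406e-02,
        5.25998720e-02, -8.39410905e-05]), 'tool_pos': array([150.84912253, 502.47752647, 226.10473326]), 'tcp_rot': array([-3.14019582e+00, -2.03255195e-04,  2.84981307e+00]), 'contact_force': array([-0.3972673 , -0.32321177, -0.25819499]), 'moment': array([ 0.03625024,  0.0280554 , -0.02314367]), 'finger_force': 0.0, 'grip_width': 91.8091367745591}
```

View pics/side0.png

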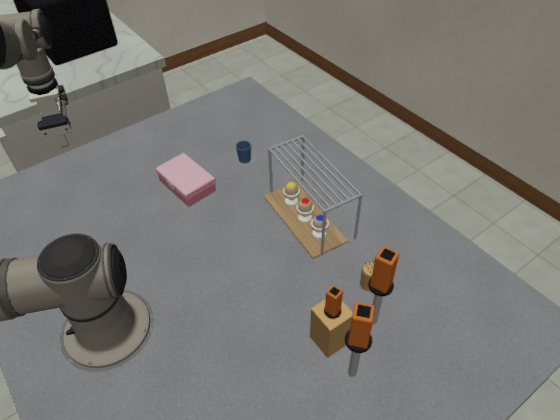

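View pics/top0.png

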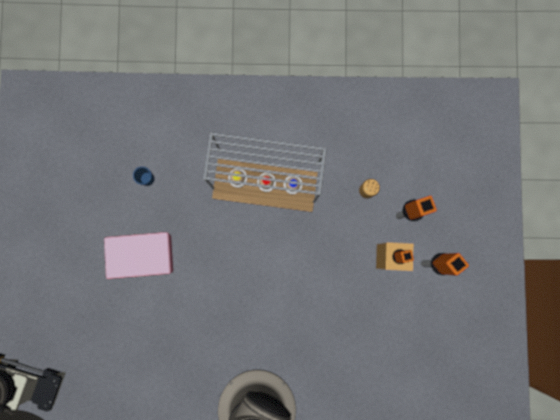

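The side view shows the stand at about (331,325) and the probe in it at (333,302). The top view has the same probe at (402,257). There are two more orange probes: side (385,270) / top (420,208), and side (361,327) / top (450,264). Both look larger and neither is in the stand. The one in the bamboo stand fits the description, so I'll confirm it in an enlarged crop together with the rack.

```bash
python3 - <<'E'
import cv2,numpy as np
s=cv2.imread("pics/side0.png");t=cv2.imread("pics/top0.png")
def c(i,x,y,w,h,W=400,H=300): return cv2.resize(i[y:y+h,x:x+w],(W,H),interpolation=cv2.INTER_CUBIC)
a=np.hstack([c(s,300,240,120,90+0),c(t,360,190,120,90)])
b=np.hstack([c(s,255,130,120,90+0),c(t,205,130,120,90)])
cv2.imwrite("pics/crop0.png",np.vstack([a,b]))
E
```

```text
(no output)
```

View pics/crop0.png

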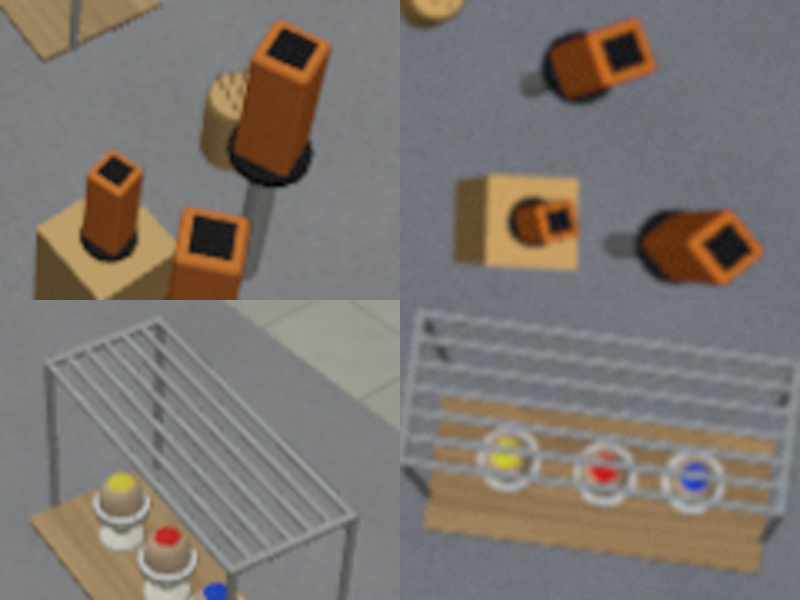

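The crop confirms it. The probe in the stand has a handle about 28 mm wide against the 70 mm stand, and the other two are visibly larger. Next I'll work out the positions.

```bash
cat > h.py <<'E'
from plant import bot
import numpy as np,cv2
from scipy.spatial.transform import Rotation as R
from scipy.optimize import least_squares
C={n:bot.camera_model(n) for n in("side","top")}
def proj(n,P):
    c=C[n];r=R.from_euler('xyz',c['rotation']).as_matrix().T
    return cv2.projectPoints(np.array(P,float).reshape(-1,1,3),cv2.Rodrigues(r)[0],-r@c['xyz'],c['mtx'],c['dist'])[0].reshape(-1,2)
def ray(n,p):
    c=C[n];u=cv2.undistortPoints(np.array(p,float).reshape(1,1,2),c['mtx'],c['dist']).ravel()
    return c['xyz'],R.from_euler('xyz',c['rotation']).as_matrix()@np.r_[u,1]
def atz(n,p,z):
    o,d=ray(n,p);return o+d*(z-o[2])/d[2]
def crop(off,p): return np.array(off)+np.array(p)/(10/3)-.35
E
python3 - <<'E'
from h import *
s=cv2.imread("pics/side0.png");t=cv2.imread("pics/top0.png")
# body fit
def fit(obs,x0):
    def f(q):
        r=[]
        for n,L,p in obs:
            P=R.from_euler('z',q[2]).apply(L)+[q[0],q[1],0]; r+=list(proj(n,P)[0]-p)
        return r
    o=least_squares(f,x0,x_scale=[100,100,1]);return o.x,np.abs(o.fun.reshape(-1,2)).round(1).tolist()
T=lambda x,y:crop((205,130),(x-400,y-300));S=lambda x,y:crop((255,130),(x,y-300))
rack=[("top",(84,145,180),T(425,313)),("top",(84,-145,180),T(798,360)),("top",(-30,145,180),T(405,465)),("top",(-30,-145,180),T(782,510)),
("top",(-60,145,8),T(427,525)),("top",(-60,-145,8),T(757,570)),
("side",(-30,145,180),S(48,365)),("side",(84,145,180),S(160,322)),("side",(84,-145,180),S(355,517)),("side",(-30,-145,180),S(232,568)),("side",(-60,145,8),S(30,518))]
q,e=fit(rack,[600,0,0]);print("rack",q,e)
T=lambda x,y:crop((360,190),(x-400,y));S=lambda x,y:crop((300,240),(x,y))
st=[("top",(35,35,130),T(488,175)),("top",(35,-35,130),T(578,178)),("top",(-35,-35,130),T(578,270)),("top",(-35,35,130),T(486,266)),("side",(-35,35,130),S(37,233)),("side",(35,-35,130),S(177,252)),("side",(-35,-35,130),S(102,303)),("side",(35,35,130),S(118,190))]
p,e=fit(st,[400,-350,0]);print("stand",p,e)
print("handle top",atz("top",T(559,221),210),atz("side",S(115,171),210))
hs=[T(543,206),T(575,202),T(578,236),T(547,241)]
print([atz("top",h,210)[:2].round(1) for h in hs])
for n,c in(("yellow",(508,458)),("red",(604,472)),("blue",(693,482))):
    w=atz("top",crop((205,130),(c[0]-400,c[1]-300)),52)
    out=[]
    for nm,im,(y0,y1,x0,x1) in(("side",s,(175,235,275,335)),("top",t,(165,200,225,310))):
        a=im[y0:y1,x0:x1].astype(int);b,g,r=a[...,0],a[...,1],a[...,2]
        m={"yellow":(np.minimum(r,g)-b>70)&(np.minimum(r,g)>140)if 1 else 0,"red":(r-np.maximum(g,b)>70),"blue":(b-np.maximum(r,g)>50)}[n]
        v,u=np.nonzero(m);out.append((u.mean()+x0,v.mean()+y0));print(n,nm,m.sum(),np.round(out[-1],1),end=' ')
    A=[ray("side",out[0]),ray("top",out[1])]
    M=sum(np.eye(3)-np.outer(d,d)/(d@d) for o,d in A);bb=sum((np.eye(3)-np.outer(d,d)/(d@d))@o for o,d in A)
    X=np.linalg.solve(M,bb)
    print("\n rim",w.round(1),"tri",X.round(1),"side@71+6",atz("side",out[0],77).round(1),"rackframe",R.from_euler('z',-q[2]).apply(w-[q[0],q[1],0]).round(1))
E
```

```text
rack [ 6.24422126e+02 -1.40301846e+01 -1.16011134e-01] [[0.3, 0.1], [1.3, 0.5], [0.5, 1.5], [0.6, 0.3], [0.2, 0.7], [1.7, 0.1], [0.3, 0.8], [0.5, 0.8], [0.6, 0.7], [0.1, 0.4], [1.1, 0.9]]
stand [ 4.20043254e+02 -3.68652724e+02 -3.22161779e-02] [[1.4, 0.2], [1.5, 0.5], [1.0, 0.1], [1.4, 0.0], [0.9, 1.0], [0.8, 0.7], [1.0, 0.3], [1.3, 3.4]]
handle top [ 420.6919193 -365.0891148  210.       ] [ 421.84162444 -368.19906176  210.        ]
[array([ 431.4, -353.6]), array([ 434.7, -376.9]), array([ 410. , -378.7]), array([ 406.1, -356.2])]
yellow side 30 [290.9 184.2] yellow top 35 [236.3 176.6] 
 rim [635.1  64.9  52. ] tri [634.8  63.8  74.2] side@71+6 [635.3  60.4  77. ] rackframe [ 1.5 79.6 52. ]
red side 39 [304.7 200.4] red top 36 [265.6 181.2] 
 rim [624.4 -15.2  52. ] tri [623.1 -16.5  76.5] side@71+6 [625.3 -18.1  77. ] rackframe [ 0.1 -1.2 52. ]
blue side 35 [319.2 217.5] blue top 33 [292.8 183.1] 
 rim [617.  -89.4  52. ] tri [618.3 -90.2  70.5] side@71+6 [615.3 -95.1  77. ] rackframe [  1.4 -75.8  52. ]
```

```bash
python3 - <<'E'
from h import *
T=lambda x,y:crop((360,190),(x-400,y));S=lambda x,y:crop((300,240),(x,y))
def tri(a,b):
    A=[ray("top",a),ray("side",b)]
    M=sum(np.eye(3)-np.outer(d,d)/(d@d) for o,d in A);bb=sum((np.eye(3)-np.outer(d,d)/(d@d))@o for o,d in A)
    return np.linalg.solve(M,bb).round(0)
print("A top",tri(T(625,52),S(292,48)),"A flange",tri(T(577,67),S(271,157)))
print("B top",tri(T(727,247),S(214,238)),"B flange",tri(T(672,246),(359,341)))
print("P top",tri(T(559,221),S(115,171)))
print("toothpick",atz("top",(371,187),84))
E
```

```text
A top [ 539. -396.  274.] A flange [ 541. -397.  151.]
B top [ 405. -466.  271.] B flange [ 406. -467.  153.]
P top [ 422. -366.  208.]
toothpick [ 607.28026299 -301.25764905   84.        ]
```

```bash
cat >> h.py <<'E'
def tool(lean,tilt,yaw): # probe upright frame->tool; lean to robot about probe-world y, tilt about closing axis x, yaw about z (deg)
    return R.from_euler('z',yaw,degrees=True)*R.from_euler('y',-lean,degrees=True)*R.from_euler('x',-tilt,degrees=True)*R.from_euler('z',90,degrees=True)*R.from_euler('x',180,degrees=True)
def seq(wps,o=None):
    """wps: list of (pos mm or None, R or None); print shift mm / rotvec deg in tool frame of each, sequentially"""
    o=o or bot.get_obs();p=np.array(o['tool_pos']);r=R.from_euler('xyz',o['tcp_rot'])
    for q,t in wps:
        q=p if q is None else np.array(q,float);t=r if t is None else t
        print("shift mm",r.inv().apply(q-p).round(1),"|rot deg",(r.inv()*t).as_rotvec(degrees=True).round(2));p,r=q,t
E
python3 - <<'E'
from h import *
a=tool(0,0,7)
t=tool(0,30,7)
g=np.array([421,-367,178]); tz=t.apply([0,0,1]); tcp=g+19*tz
seq([(None,a),((430,230,290),None),((440,-200,290),None),(tcp-tz*110,None),(None,t),(tcp,None)]); print(tcp,tcp-tz*110)
E
```

```text
shift mm [0. 0. 0.] |rot deg [-8.000e-02  4.000e-02  6.628e+01]
shift mm [-304.5  243.9  -63.9] |rot deg [0. 0. 0.]
shift mm [-428.   -42.5   -0. ] |rot deg [0. 0. 0.]
shift mm [-117.9  -39.2   33.2] |rot deg [0. 0. 0.]
shift mm [0. 0. 0.] |rot deg [ -0. -30.  -0.]
shift mm [ -0.   0. 110.] |rot deg [0. 0. 0.]
[ 422.15775876 -376.42918844  161.54551733] [ 415.45494488 -321.8391501   256.80831174]
```

Request:
servo_tool(deltas=[[[0,0,0],[0,0,9.5]],[[0,0,0],[0,0,9.5]],[[0,0,0],[0,0,9.5]],[[0,0,0],[0,0,9.5]],[[0,0,0],[0,0,9.5]],[[0,0,0],[0,0,9.5]],[[0,0,0],[0,0,9.2]]], fingers=1)

```text
time: 0.98
tool_pos: [150.9, 502.6, 226.3]
tcp_rot: [-3.141, 0.001, 1.689]
contact_force: [-0.1, -0.9, -0.5]
grip_width: 91.9
finger_force: 0.0
```

Request:
servo_tool(deltas=[[[-0.0254,0.0203,-0.0053],[0,0,0]],[[-0.0254,0.0203,-0.0053],[0,0,0]],[[-0.0254,0.0203,-0.0053],[0,0,0]],[[-0.0254,0.0203,-0.0053],[0,0,0]],[[-0.0254,0.0203,-0.0053],[0,0,0]],[[-0.0254,0.0203,-0.0053],[0,0,0]],[[-0.0254,0.0203,-0.0053],[0,0,0]],[[-0.0254,0.0203,-0.0053],[0,0,0]],[[-0.0254,0.0203,-0.0053],[0,0,0]],[[-0.0254,0.0203,-0.0053],[0,0,0]],[[-0.0254,0.0203,-0.0053],[0,0,0]],[[-0.0254,0.0203,-0.0053],[0,0,0]]])

```text
time: 2.48
tool_pos: [430.8, 229.5, 290.2]
tcp_rot: [-3.141, 0.0, 1.694]
contact_force: [0.7, 0.8, 1.0]
grip_width: 91.7
finger_force: 0.0
```

Request:
servo_tool(deltas=[[[-0.0428,-0.0043,0],[0,0,0]],[[-0.0428,-0.0043,0],[0,0,0]],[[-0.0428,-0.0043,0],[0,0,0]],[[-0.0428,-0.0043,0],[0,0,0]],[[-0.0428,-0.0043,0],[0,0,0]],[[-0.0428,-0.0043,0],[0,0,0]],[[-0.0428,-0.0043,0],[0,0,0]],[[-0.0428,-0.0043,0],[0,0,0]],[[-0.0428,-0.0043,0],[0,0,0]],[[-0.0428,-0.0043,0],[0,0,0]],[[0,0,0],[0,-7.5,0]],[[0,0,0],[0,-7.5,0]],[[0,0,0],[0,-7.5,0]],[[0,0,0],[0,-7.5,0]],[[0,0,0],[0,0,0]],[[0,0,0],[0,0,0]]])

```text
time: 4.47
tool_pos: [440.7, -199.7, 290.4]
tcp_rot: [3.141, 0.522, 1.695]
contact_force: [0.7, -0.2, 0.6]
grip_width: 91.5
finger_force: 0.0
```

```bash
python3 - <<'E'
from h import *
t=tool(0,30,7)
g=np.array([421,-367,178]); tz=t.apply([0,0,1]); tcp=g+19*tz
o=bot.get_obs();print(o['tool_pos'],o['tcp_rot'],t.as_euler('xyz'),o['joint_positions'])
seq([(None,t),(tcp-tz*110,None),(tcp,None)])
E
```

```text
[ 440.66461958 -199.66282228  290.40078375] [3.14148746 0.52161355 1.69451792] [3.14159265 0.52359878 1.69296937] [-0.28184647  0.13497284  1.74073367 -0.53757187  1.10638037 -0.19895083]
shift mm [0. 0. 0.] |rot deg [ 0.05 -0.11  0.08]
shift mm [-85.6 -39.9  88.2] |rot deg [0. 0. 0.]
shift mm [ -0.   0. 110.] |rot deg [0. 0. 0.]
```

Request:
servo_tool(deltas=[[[-0.0171,-0.008,0.0176],[0,0,0]],[[-0.0171,-0.008,0.0176],[0,0,0]],[[-0.0171,-0.008,0.0176],[0,0,0]],[[-0.0171,-0.008,0.0176],[0,0,0]],[[-0.0171,-0.008,0.0176],[0,0,0]],[[0,0,0],[0,0,0]],[[0,0,0],[0,0,0]]])

```text
time: 5.35
tool_pos: [415.2, -322.1, 257.1]
tcp_rot: [3.141, 0.523, 1.692]
contact_force: [1.4, 0.4, -0.0]
grip_width: 91.8
finger_force: 0.0
```

```bash
python3 - <<'E'
from h import *
t=tool(0,30,7)
g=np.array([421,-367,178]); tz=t.apply([0,0,1]); tcp=g+19*tz
o=bot.get_obs();print(o['tool_pos'],o['tcp_rot'],o['joint_positions'])
seq([(None,t),(tcp,None)])
s=bot.capture("side")[:,:,::-1];t=bot.capture("top")[:,:,::-1]
c=lambda i,x,y:cv2.resize(i[y:y+150,x:x+100],(400,600),interpolation=cv2.INTER_CUBIC)
cv2.imwrite("pics/c1.png",np.hstack([c(s,280,210),c(t,350,170)]))
E
```

```text
[ 415.20265338 -322.07890408  257.14642346] [3.140787   0.52312401 1.69246694] [-0.57302602  0.17644716  1.78802609 -0.51511418  0.89154971 -0.42454904]
shift mm [0. 0. 0.] |rot deg [ 0.03 -0.03 -0.02]
shift mm [  0.3   0.3 110.2] |rot deg [0. 0. 0.]
```

View pics/c1.png

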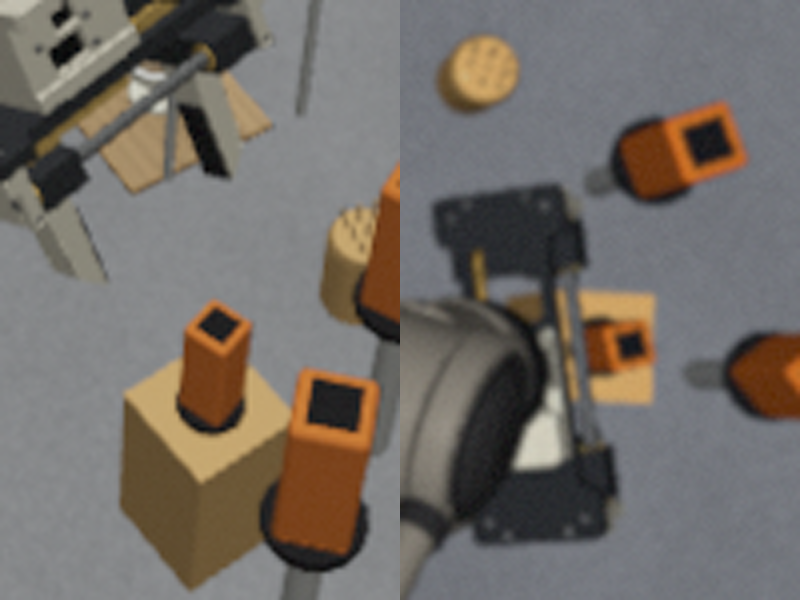

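The gripper straddles the stand's probe, with the fingers on its ±x sides, and the tilted body stays clear of look-alike A at right-panel (700,140). The jaw angle matches the handle's. I'll descend along the tool axis.

Request:
servo_tool(deltas=[[[0,0,0.012],[0,0,0]],[[0,0,0.012],[0,0,0]],[[0,0,0.012],[0,0,0]],[[0,0,0.012],[0,0,0]],[[0,0,0.012],[0,0,0]],[[0,0,0.01],[0,0,0]],[[0,0,0.01],[0,0,0]],[[0,0,0],[0,0,0]]])

```text
time: 6.45
tool_pos: [419.9, -361.6, 186.7]
tcp_rot: [-3.141, 0.523, 1.695]
contact_force: [0.6, -0.2, -0.6]
grip_width: 91.7
finger_force: 0.0
```

Request:
servo_tool(deltas=[[[0,0,0.01],[0,0,0]],[[0,0,0.01],[0,0,0]],[[0,0,0.01],[0,0,0]],[[0,0,0],[0,0,0]],[[0,0,0],[0,0,0]]])

```text
time: 7.08
tool_pos: [422.1, -376.4, 161.6]
tcp_rot: [3.142, 0.524, 1.694]
contact_force: [0.5, 0.2, 0.0]
grip_width: 91.9
finger_force: 0.0
```

```bash
python3 - <<'E'
from h import *
s=bot.capture("side")[:,:,::-1];t=bot.capture("top")[:,:,::-1]
c=lambda i,x,y:cv2.resize(i[y:y+150,x:x+100],(400,600),interpolation=cv2.INTER_CUBIC)
cv2.imwrite("pics/c2.png",np.hstack([c(s,280,210),c(t,370,170)]))
E
```

```text
(no output)
```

View pics/c2.png

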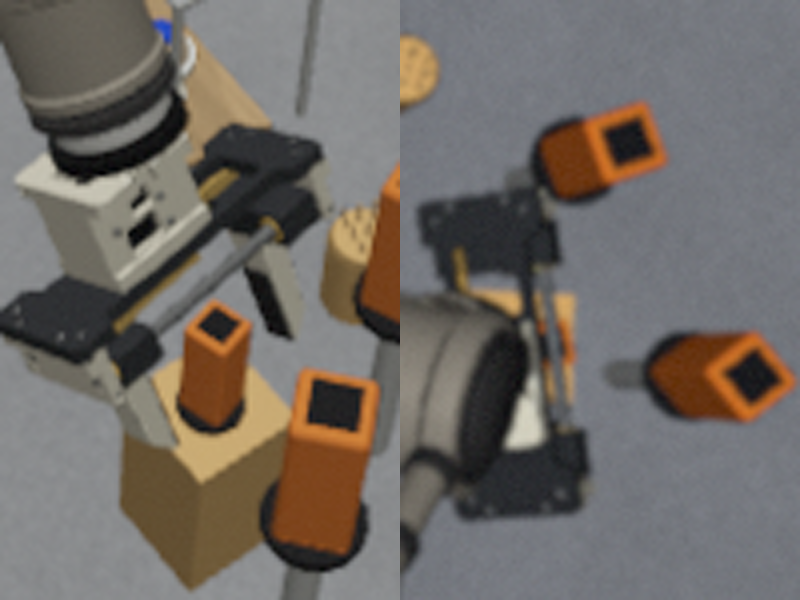

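The fingers straddle the handle: the side panel has tips at about (165,440) and (285,330) with the handle at (215,365) between them. Look-alike A at (620,150) in the top panel is untouched. I'll close the fingers.

Request:
servo_tool(deltas=[[[0,0,0],[0,0,0]],[[0,0,0],[0,0,0]],[[0,0,0],[0,0,0]],[[0,0,0],[0,0,0]],[[0,0,0],[0,0,0]],[[0,0,0],[0,0,0]],[[0,0,0],[0,0,0]],[[0,0,0],[0,0,0]]], fingers=0.2)

```text
time: 8.18
tool_pos: [422.2, -376.3, 161.6]
tcp_rot: [3.141, 0.524, 1.694]
contact_force: [0.5, 0.8, -0.2]
grip_width: 27.3
finger_force: 29.9
```

Request:
servo_tool(deltas=[[[-0.0025,0,-0.00433],[0,0,0]],[[-0.005,0,-0.00866],[0,0,0]],[[-0.0065,0,-0.01126],[0,0,0]],[[-0.0065,0,-0.01126],[0,0,0]],[[-0.0065,0,-0.01126],[0,0,0]],[[-0.0065,0,-0.01126],[0,0,0]],[[-0.0065,0,-0.01126],[0,0,0]],[[-0.0065,0,-0.01126],[0,0,0]],[[-0.0065,0,-0.01126],[0,0,0]],[[-0.0065,0,-0.01126],[0,0,0]],[[-0.0065,0,-0.01126],[0,0,0]],[[0,0,0],[0,0,0]],[[0,0,0],[0,0,0]]])

```text
time: 9.8
tool_pos: [421.8, -376.1, 293.1]
tcp_rot: [-3.141, 0.523, 1.695]
contact_force: [-0.1, 0.2, -1.7]
grip_width: 27.9
finger_force: 29.9
```

```bash
python3 - <<'E'
from h import *
o=bot.get_obs();print(o['tool_pos'],o['tcp_rot'],o['joint_positions'],o['contact_force'])
r=R.from_euler('xyz',o['tcp_rot'])
# probe origin in tool frame from the grasp: at grasp tcp (422.2,-376.3,161.6), probe origin (421,-367,130), yaw 7
t=R.from_euler('xyz',[3.141,.524,1.694]);L=t.inv().apply(np.array([421,-367,130])-[422.2,-376.3,161.6]);print("origin in tool",L)
for n in("side","top"):
    im=bot.capture(n)[:,:,::-1]; cv2.imwrite(f"pics/lift_{n}.png",im)
O=o['tool_pos']+r.apply(L); ax=(r*tool(0,30,0).inv()).apply([0,0,1]);print(O,ax)
P=np.array([O+ax*k for k in(80,0,-110)])
s=cv2.imread("pics/lift_side.png");t=cv2.imread("pics/lift_top.png")
out=[]
for n,im in(("side",s),("top",t)):
    p=proj(n,P);print(n,p.round(1))
    c=np.clip(p.mean(0)-[50,75],0,[459,269]).astype(int)
    cr=cv2.resize(im[c[1]:c[1]+150,c[0]:c[0]+100],(400,600),interpolation=cv2.INTER_CUBIC)
    for q in p: cv2.drawMarker(cr,tuple(((q-c+.5)*4).astype(int).tolist()),(0,255,0),0,12)
    out.append(cr)
cv2.imwrite("pics/c3.png",np.hstack(out))
E
```

```text
[ 421.82996    -376.12913927  293.08510415] [-3.14097082  0.52282553  1.69459382] [-0.66504971  0.19864432  1.65464712 -0.44780162  0.95041444 -0.58780005] [-0.06860799  0.21804113 -1.72000277]
origin in tool [23.92979719 -0.06144081 22.66828249]
[ 420.59253146 -366.79639289  261.49620395] [ 6.29890591e-04 -7.00917311e-04  9.99999556e-01]
side [[337.2 252.6]
 [334.7 276.7]
 [331.7 305.6]]
top [[423.9 255.5]
 [413.8 255.8]
 [402.  256.2]]
```

View pics/c3.png

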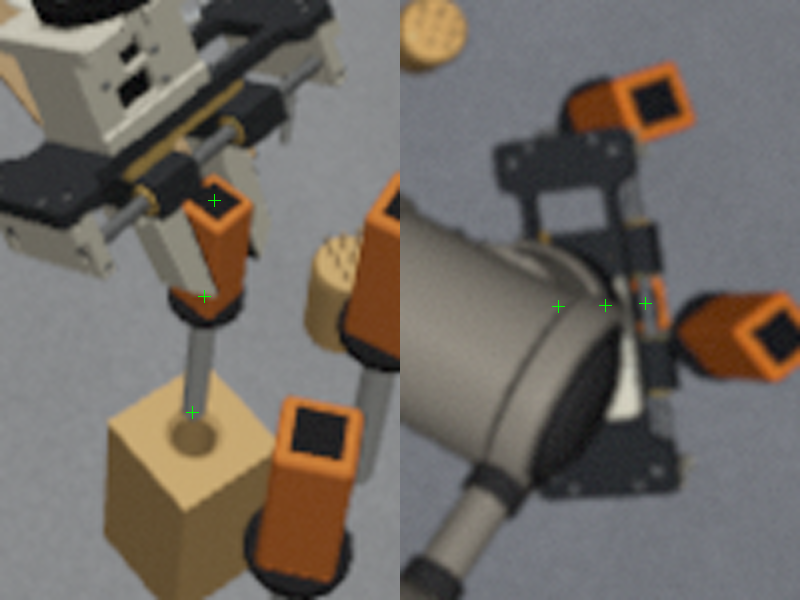

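The grasp matches the model: the side panel shows the tip at (192,412), straight above the hole at (193,435). Next I'll fit a rough kinematic model and pick a feasible leaned orientation.

```bash
cat >> h.py <<'E'
D=[([1.13300,.34267,1.52492,0,1.27541,-.14601],[150.85,502.48,226.10]),([-.28184647,.13497284,1.74073367,-.53757187,1.10638037,-.19895083],[440.66,-199.66,290.40]),
([-.57302602,.17644716,1.78802609,-.51511418,.89154971,-.42454904],[415.20,-322.08,257.15]),([-.66504971,.19864432,1.65464712,-.44780162,.95041444,-.5878],[421.83,-376.13,293.09])]
E_=R.from_euler
def fk(j,k):
    h,L2,L3,d=k
    r=E_('z',j[0])*E_('y',j[1]+j[2])*E_('z',j[3])*E_('y',j[4])*E_('z',j[5]+np.pi/2)
    p=E_('z',j[0]).apply([L2*np.sin(j[1])+L3*np.sin(j[1]+j[2]),0,h+L2*np.cos(j[1])+L3*np.cos(j[1]+j[2])])+r.apply([0,0,d])
    return p,r
_s=least_squares(lambda k:np.concatenate([fk(j,k)[0]-p for j,p in D]),[300,400,400,200]);K=_s.x
lo=np.array([-2.53,-.77,.04,-1,.28,-3.11]);hi=np.array([2.53,2.02,2.7,4.14,2.66,3.11])
def ik(p,r,j0):
    f=lambda j:np.r_[fk(j,K)[0]-p,200*(fk(j,K)[1].inv()*r).as_rotvec()]
    s=least_squares(f,j0,bounds=(lo,hi));return s.x,np.abs(s.fun).max()
L=np.array([23.93,-.06,22.67]) # probe origin in tool
UP=tool(0,30,0).inv() # probe->tool axes: probe R = toolR*UP
def toolpose(tip,lean,psi,yaw=-6.65):
    pr=E_('z',yaw,degrees=True)*E_('y',-lean,degrees=True)*E_('z',psi,degrees=True)
    r=pr*UP.inv(); return np.array(tip)+pr.apply([0,0,103])-r.apply(L),r
EGG=dict(red=(623.8,-16),yellow=(635,64.3),blue=(617.7,-90.3))
E
python3 - <<'E'
from h import *
print(K,np.abs(_s.fun).max())
for lean in(36,):
  for psi in(7,0,-20,-40,-60,-90):
    for n in EGG:
        p,r=toolpose((*EGG[n],100),lean,psi); j,e=ik(p,r,[0,.2,1.8,-.5,.8,-.3])
        print(psi,n,p.round(),round(e,1),j.round(2),"margin",np.minimum(j-lo,hi-j).min().round(2))
E
```

```text
Traceback (most recent call last):
NameError: name '_s' is not defined
```

```bash
cat > t.py <<'E'
from h import *
import h
print(K,np.abs(h._s.fun).max())
for lean in(36,):
  for psi in(7,0,-20,-40,-60,-90):
    for n in EGG:
        p,r=toolpose((*EGG[n],100),lean,psi); j,e=ik(p,r,[0,.2,1.8,-.5,.8,-.3])
        print(psi,n,p.round(),round(e,1),j.round(2),"margin",np.minimum(j-lo,hi-j).min().round(2))
E
python3 t.py
```

```text
[208.37663766 340.92588802 438.79862681 151.36229051] 75.51655528496784
7 red [545. -16. 210.] 4.6 [ 0.14  0.29  1.81 -1.    0.81  0.95] margin 0.0
7 yellow [556.  64. 210.] 1.4 [ 0.3   0.37  1.72 -1.    0.93  1.05] margin 0.0
7 blue [539. -91. 210.] 4.7 [-0.02  0.26  1.84 -1.    0.69  0.84] margin 0.0
0 red [544. -16. 209.] 0.0 [ 0.14  0.3   1.79 -0.96  0.84  1.03] margin 0.04
0 yellow [555.  64. 209.] 0.0 [ 0.3   0.37  1.7  -0.94  0.96  1.11] margin 0.06
0 blue [538. -90. 209.] 0.0 [-0.01  0.27  1.83 -0.97  0.73  0.93] margin 0.03
-20 red [542. -15. 207.] 0.0 [ 0.12  0.33  1.73 -0.74  0.94  1.15] margin 0.26
-20 yellow [553.  65. 207.] 0.0 [ 0.27  0.4   1.63 -0.73  1.04  1.25] margin 0.27
-20 blue [536. -90. 207.] 0.0 [-0.03  0.3   1.76 -0.74  0.84  1.03] margin 0.26
-40 red [540. -13. 205.] 0.0 [ 0.1   0.34  1.67 -0.53  1.01  1.29] margin 0.47
-40 yellow [551.  67. 205.] 0.0 [ 0.24  0.41  1.59 -0.53  1.1   1.42] margin 0.47
-40 blue [533. -88. 205.] 0.0 [-0.05  0.32  1.7  -0.52  0.94  1.16] margin 0.48
-60 red [538. -11. 204.] 0.0 [ 0.06  0.36  1.63 -0.32  1.05  1.45] margin 0.68
-60 yellow [549.  70. 204.] 0.0 [ 0.2   0.41  1.56 -0.33  1.12  1.59] margin 0.67
-60 blue [532. -85. 204.] 0.0 [-0.09  0.34  1.65 -0.31  1.01  1.3 ] margin 0.69
-90 red [538.  -6. 203.] 0.0 [-0.01  0.36  1.62 -0.01  1.06  1.68] margin 0.78
-90 yellow [549.  74. 203.] 0.0 [ 0.14  0.4   1.56 -0.03  1.08  1.84] margin 0.8
-90 blue [532. -80. 203.] 0.0 [-0.15  0.36  1.62  0.    1.06  1.53] margin 0.78
```

```bash
cat > t.py <<'E'
from h import *
Rr=E_('z',-6.65,degrees=True)
tip=np.array([*EGG['red'],104.])
pre,r=toolpose(tip+Rr.apply([-110,0,30]),36,-30); pre2,_=toolpose(tip+Rr.apply([-80,0,0]),36,-30);fin,_=toolpose(tip,36,-30)
print(pre,pre2,fin,r.as_euler('xyz'))
seq([((430,-120,300),None),(None,r),(pre,None),(pre2,None),(fin,None)])
E
python3 t.py
```

```text
[431.28204087  -1.77102331 240.16309219] [461.08020345  -5.24514294 210.16309219] [540.54197031 -14.50946197 210.16309219] [2.60074678 0.15055818 0.74506884]
shift mm [ 215.8   39.7 -132.6] |rot deg [0. 0. 0.]
shift mm [0. 0. 0.] |rot deg [-10.55   5.18  54.86]
shift mm [ 89.2 -98.   -4. ] |rot deg [0. 0. 0.]
shift mm [23.8  5.7 34.6] |rot deg [0. 0. 0.]
shift mm [51.5 56.1 24.5] |rot deg [0. 0. 0.]
```

Request:
servo_tool(deltas=[[[0.0135,0.0025,-0.0083],[0,0,0]],[[0.027,0.005,-0.0166],[0,0,0]],[[0.027,0.005,-0.0166],[0,0,0]],[[0.027,0.005,-0.0166],[0,0,0]],[[0.027,0.005,-0.0166],[0,0,0]],[[0.027,0.005,-0.0166],[0,0,0]],[[0.027,0.005,-0.0166],[0,0,0]],[[0.027,0.005,-0.0166],[0,0,0]],[[0.0133,0.0022,-0.0081],[0,0,0]],[[0,0,0],[-1.5,0.74,7.84]],[[0,0,0],[-1.5,0.74,7.84]],[[0,0,0],[-1.5,0.74,7.84]],[[0,0,0],[-1.5,0.74,7.84]],[[0,0,0],[-1.5,0.74,7.84]],[[0,0,0],[-1.5,0.74,7.84]],[[0,0,0],[-1.5,0.74,7.84]],[[0,0,0],[0,0,0]],[[0,0,0],[0,0,0]]])

```text
time: 12.15
tool_pos: [430.2, -119.8, 300.6]
tcp_rot: [2.601, 0.152, 0.747]
contact_force: [0.8, 0.2, -0.7]
grip_width: 27.7
finger_force: 29.9
```

Request:
servo_tool(deltas=[[[0.0178,-0.0196,-0.0008],[0,0,0]],[[0.0178,-0.0196,-0.0008],[0,0,0]],[[0.0178,-0.0196,-0.0008],[0,0,0]],[[0.0178,-0.0196,-0.0008],[0,0,0]],[[0.0178,-0.0196,-0.0008],[0,0,0]],[[0.0119,0.0028,0.0173],[0,0,0]],[[0.0119,0.0028,0.0173],[0,0,0]],[[0,0,0],[0,0,0]],[[0,0,0],[0,0,0]]])

```text
time: 13.28
tool_pos: [461.0, -5.5, 210.9]
tcp_rot: [2.6, 0.151, 0.745]
contact_force: [-1.0, 0.6, -1.4]
grip_width: 27.5
finger_force: 29.9
```

```bash
cat > t2.py <<'E'
from h import *
import sys
name=sys.argv[1]
o=bot.get_obs();r=E_('xyz',o['tcp_rot']);pr=r*UP
O=o['tool_pos']+r.apply(L);ax=pr.apply([0,0,1]);print("tcp",o['tool_pos'].round(1),"tip",(O-103*ax).round(1),"axis",ax.round(3),"j",o['joint_positions'].round(2),"F",o['contact_force'].round(2))
out=[]
P=np.array([O+ax*k for k in(80,0,-103)])
for n in("side","top"):
    im=bot.capture(n)[:,:,::-1].copy();cv2.imwrite(f"pics/{name}_{n}.png",im);p=proj(n,P);print(n,p.round(1).tolist())
    c=np.clip(p[-1]-[50,75],0,[459,269]).astype(int)
    cr=cv2.resize(im[c[1]:c[1]+150,c[0]:c[0]+100],(400,600),interpolation=cv2.INTER_CUBIC)
    for q in p: cv2.drawMarker(cr,tuple(((q-c+.5)*4).astype(int).tolist()),(0,255,0),0,10)
    out.append(cr)
cv2.imwrite(f"pics/{name}.png",np.hstack(out))
E
python3 t2.py pre; python3 - <<'E'
from h import *
tip=np.array([*EGG['red'],104.]);fin,r=toolpose(tip,36,-30);seq([(None,r),(fin,None)])
E
```

```text
tcp [461.   -5.5 210.9] tip [544.2  -7.1 104.7] axis [-0.584  0.069  0.809] j [ 0.17  0.2   1.92 -0.67  0.94  1.34] F [-0.98  0.6  -1.38]
side [[241.4, 179.1], [259.3, 190.7], [279.8, 204.0]]
top [[254.1, 246.7], [257.8, 228.6], [262.0, 208.0]]
shift mm [0. 0. 0.] |rot deg [ 0.06 -0.01 -0.04]
shift mm [51.9 55.4 25.4] |rot deg [0. 0. 0.]
```

View pics/pre.png

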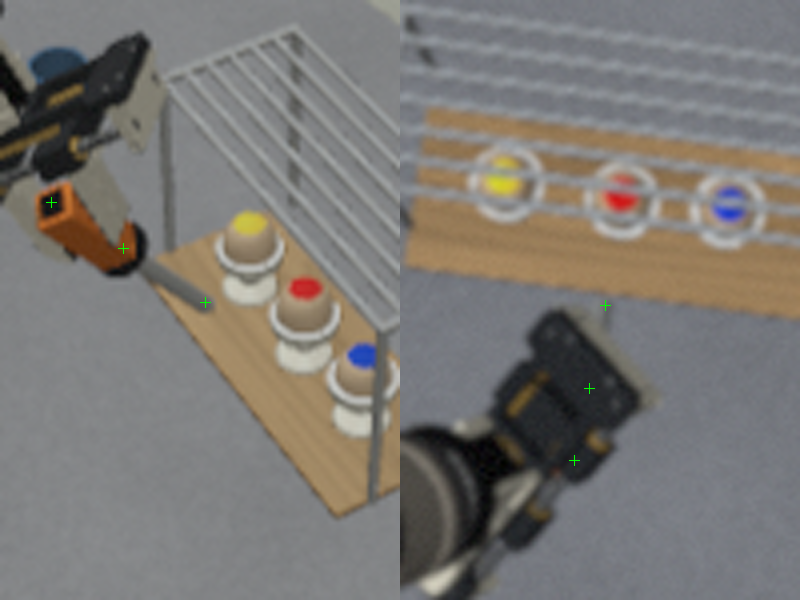

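The side panel shows the tip at (210,305), about on its predicted mark, leaned 36° in front of the rack. The red cap is at (306,290) and the wires are clear. I'll move in over red.

Request:
servo_tool(deltas=[[[0.0065,0.0069,0.0032],[0,0,0]],[[0.0065,0.0069,0.0032],[0,0,0]],[[0.0065,0.0069,0.0032],[0,0,0]],[[0.0065,0.0069,0.0032],[0,0,0]],[[0.0065,0.0069,0.0032],[0,0,0]],[[0.0065,0.0069,0.0032],[0,0,0]],[[0.0065,0.0069,0.0032],[0,0,0]],[[0.0065,0.0069,0.0032],[0,0,0]],[[0,0,0],[0,0,0]],[[0,0,0],[0,0,0]],[[0,0,0],[0,0,0]],[[0,0,0],[0,0,0]]])

```text
time: 14.88
tool_pos: [540.5, -14.4, 209.3]
tcp_rot: [2.6, 0.15, 0.744]
contact_force: [-0.1, -0.6, -1.5]
grip_width: 27.7
finger_force: 29.9
```

```bash
python3 t2.py red; python3 - <<'E'
from h import *
o=bot.get_obs();r=E_('xyz',o['tcp_rot'])
print("10mm down:",r.inv().apply([0,0,-10]))
E
```

```text
tcp [540.5 -14.4 209.3] tip [623.8 -16.  103.2] axis [-0.584  0.069  0.809] j [ 0.12  0.33  1.75 -0.65  0.95  1.26] F [-0.09 -0.64 -1.51]
side [[269.2, 168.3], [285.4, 180.2], [304.0, 193.8]]
top [[258.5, 213.1], [261.9, 196.9], [265.8, 178.5]]
10mm down: [ 1.49885054 -5.09693081  8.4719976 ]
```

View pics/red.png

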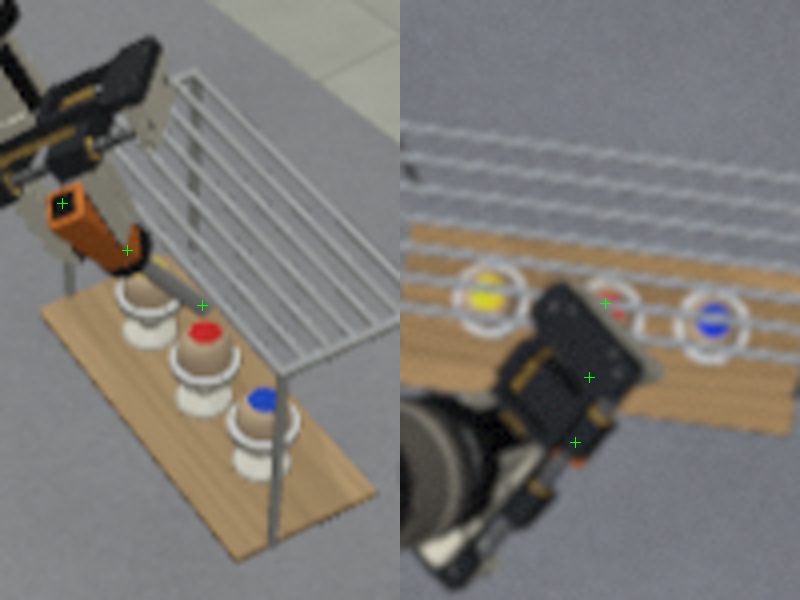

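The tip sits right over the red cap: side panel tip (203,306), cap (205,332). Now I'll feel downwards.

Request:
servo_tool(deltas=[[[0.0003,-0.001,0.0017],[0,0,0]],[[0.0003,-0.001,0.0017],[0,0,0]],[[0.0003,-0.001,0.0017],[0,0,0]],[[0.0003,-0.001,0.0017],[0,0,0]],[[0.0003,-0.001,0.0017],[0,0,0]],[[0.00015,-0.0005,0.00085],[0,0,0]],[[0.00015,-0.0005,0.00085],[0,0,0]],[[0,0,0],[0,0,0]],[[0,0,0],[0,0,0]]])

```text
time: 16.1
tool_pos: [540.8, -14.5, 197.4]
tcp_rot: [2.6, 0.15, 0.744]
contact_force: [0.4, 0.6, -2.4]
grip_width: 28.0
finger_force: 29.9
```

Request:
servo_tool(deltas=[[[0.00015,-0.0005,0.00085],[0,0,0]],[[0.00015,-0.0005,0.00085],[0,0,0]],[[0,0,0],[0,0,0]],[[0,0,0],[0,0,0]]])

```text
time: 16.6
tool_pos: [540.8, -14.6, 195.3]
tcp_rot: [2.6, 0.15, 0.744]
contact_force: [0.6, 0.8, -1.7]
grip_width: 28.0
finger_force: 29.9
```

Request:
servo_tool(deltas=[[[0.00015,-0.0005,0.00085],[0,0,0]],[[0,0,0],[0,0,0]],[[0,0,0],[0,0,0]]])

```text
time: 16.98
tool_pos: [540.8, -14.5, 194.3]
tcp_rot: [2.6, 0.15, 0.744]
contact_force: [-0.9, 0.4, -0.5]
grip_width: 28.1
finger_force: 29.9
```

Request:
servo_tool(deltas=[[[0.00015,-0.0005,0.00085],[0,0,0]],[[0,0,0],[0,0,0]],[[0,0,0],[0,0,0]]])

```text
time: 17.35
tool_pos: [540.8, -14.7, 193.4]
tcp_rot: [2.6, 0.151, 0.744]
contact_force: [-0.5, -1.2, 0.4]
grip_width: 28.0
finger_force: 29.9
```

Request:
servo_tool(deltas=[[[0.00015,-0.0005,0.00085],[0,0,0]],[[0,0,0],[0,0,0]],[[0,0,0],[0,0,0]]])

```text
time: 17.73
tool_pos: [541.0, -14.5, 192.5]
tcp_rot: [2.6, 0.15, 0.744]
contact_force: [-0.2, -0.1, 0.4]
grip_width: 27.7
finger_force: 29.9
```

Request:
servo_tool(deltas=[[[0,0,0],[0,0,0]],[[0,0,0],[0,0,0]]])

```text
time: 17.98
tool_pos: [541.0, -14.6, 192.4]
tcp_rot: [2.6, 0.15, 0.744]
contact_force: [1.1, -0.6, 0.6]
grip_width: 27.7
finger_force: 30.0
```

Request:
servo_tool(deltas=[[[0,0,0],[0,0,0]],[[0,0,0],[0,0,0]]])

```text
time: 18.23
tool_pos: [540.9, -14.6, 192.3]
tcp_rot: [2.6, 0.15, 0.744]
contact_force: [0.2, 0.9, 0.3]
grip_width: 27.5
finger_force: 30.0
```

Request:
servo_tool(deltas=[[[0,0,0],[0,0,0]],[[0,0,0],[0,0,0]]])

```text
time: 18.48
tool_pos: [540.9, -14.6, 192.3]
tcp_rot: [2.6, 0.15, 0.744]
contact_force: [-0.0, -0.3, 2.2]
grip_width: 28.0
finger_force: 30.0
```

Request:
servo_tool(deltas=[[[0.0001,-0.0004,0.0006],[0,0,0]],[[0,0,0],[0,0,0]],[[0,0,0],[0,0,0]],[[0,0,0],[0,0,0]]])

```text
time: 18.98
tool_pos: [540.8, -14.6, 191.6]
tcp_rot: [2.6, 0.15, 0.744]
contact_force: [1.1, 0.2, 2.7]
grip_width: 27.8
finger_force: 30.0
```

Request:
servo_tool(deltas=[[[0,0,0],[0,0,0]],[[0,0,0],[0,0,0]],[[0,0,0],[0,0,0]]])

```text
time: 19.35
tool_pos: [540.8, -14.6, 191.6]
tcp_rot: [2.6, 0.15, 0.744]
contact_force: [0.0, 0.3, 2.1]
grip_width: 28.1
finger_force: 30.0
```

Request:
servo_tool(deltas=[[[0,0,0],[0,0,0]],[[0,0,0],[0,0,0]],[[0,0,0],[0,0,0]]])

```text
time: 19.73
tool_pos: [540.8, -14.6, 191.5]
tcp_rot: [2.6, 0.151, 0.744]
contact_force: [1.0, 0.0, 2.5]
grip_width: 28.1
finger_force: 30.0
```

```bash
python3 t2.py redt
```

```text
tcp [540.8 -14.6 191.5] tip [624.1 -16.2  85.4] axis [-0.584  0.069  0.809] j [ 0.12  0.35  1.77 -0.67  0.92  1.3 ] F [0.96 0.01 2.47]
side [[269.6, 173.4], [285.6, 184.9], [304.0, 198.2]]
top [[258.8, 213.7], [262.2, 197.7], [266.0, 179.5]]
```

Red was held at about 4 N for over a second. Next I'll lift and go to yellow.

```bash
python3 - <<'E'
from h import *
o=bot.get_obs();up=o['tool_pos']+[0,0,18.5]
f,r=toolpose((*EGG['yellow'],104),36,-30);seq([(up,None),(f,None)])
E
```

```text
shift mm [ -2.8   9.4 -15.7] |rot deg [0. 0. 0.]
shift mm [ 61.8 -39.4 -34.8] |rot deg [0. 0. 0.]
```

Request:
servo_tool(deltas=[[[-0.0005,0.0016,-0.0026],[0,0,0]],[[-0.0005,0.0016,-0.0026],[0,0,0]],[[-0.0005,0.0016,-0.0026],[0,0,0]],[[-0.0005,0.0016,-0.0026],[0,0,0]],[[-0.0005,0.0016,-0.0026],[0,0,0]],[[-0.0003,0.0014,-0.0027],[0,0,0]],[[0.0077,-0.0049,-0.0043],[0,0,0]],[[0.0077,-0.0049,-0.0043],[0,0,0]],[[0.0077,-0.0049,-0.0043],[0,0,0]],[[0.0077,-0.0049,-0.0043],[0,0,0]],[[0.0077,-0.0049,-0.0043],[0,0,0]],[[0.0077,-0.0049,-0.0043],[0,0,0]],[[0.0077,-0.0049,-0.0043],[0,0,0]],[[0.0077,-0.0049,-0.0043],[0,0,0]],[[0,0,0],[0,0,0]],[[0,0,0],[0,0,0]],[[0,0,0],[0,0,0]]])

```text
time: 21.95
tool_pos: [551.7, 65.1, 210.0]
tcp_rot: [2.6, 0.151, 0.744]
contact_force: [0.2, -0.4, -1.2]
grip_width: 28.0
finger_force: 30.0
```

```bash
python3 t2.py yel;python3 - <<'E'
from h import *
f,r=toolpose((*EGG['yellow'],96),36,-30);seq([(None,r),(f,None)])
E
```

```text
tcp [551.7  65.1 210. ] tip [635.   63.4 103.9] axis [-0.584  0.069  0.809] j [ 0.28  0.39  1.64 -0.63  1.07  1.37] F [ 0.2  -0.37 -1.19]
side [[255.1, 150.7], [271.3, 162.9], [290.1, 177.1]]
top [[224.9, 207.9], [230.1, 192.0], [236.1, 173.9]]
shift mm [0. 0. 0.] |rot deg [ 0.03  0.03 -0.06]
shift mm [ 1.7 -4.4  6.3] |rot deg [0. 0. 0.]
```

View pics/yel.png

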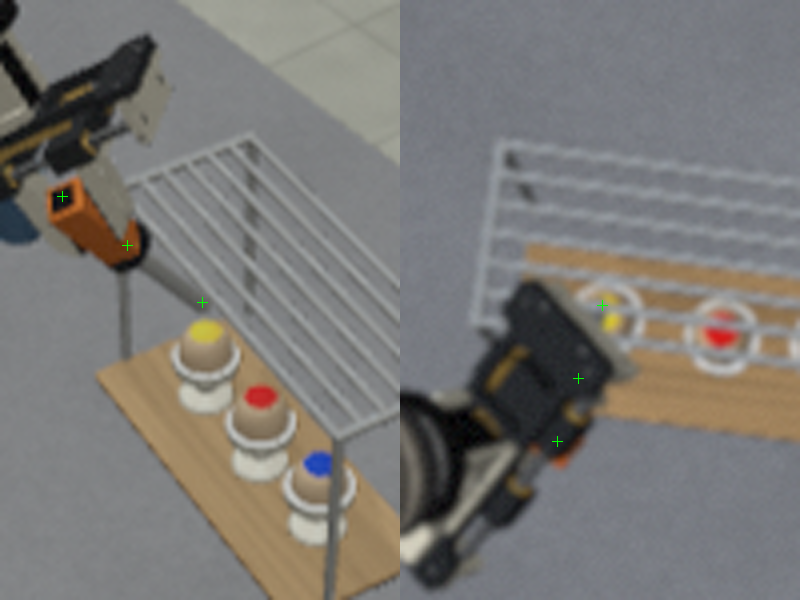

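The tip is over the yellow cap: side panel (203,302), cap (206,331). I'll descend.

Request:
servo_tool(deltas=[[[0.0003,-0.001,0.0017],[0,0,0]],[[0.0003,-0.001,0.0017],[0,0,0]],[[0.0003,-0.001,0.0017],[0,0,0]],[[0.0003,-0.001,0.0017],[0,0,0]],[[0.0003,-0.001,0.0017],[0,0,0]],[[0.00015,-0.0005,0.00085],[0,0,0]],[[0.00015,-0.0005,0.00085],[0,0,0]],[[0.00015,-0.0005,0.00085],[0,0,0]],[[0.00015,-0.0005,0.00085],[0,0,0]],[[0,0,0],[0,0,0]],[[0,0,0],[0,0,0]]])

```text
time: 23.42
tool_pos: [551.9, 65.3, 196.0]
tcp_rot: [2.6, 0.15, 0.744]
contact_force: [-0.4, -0.8, -2.2]
grip_width: 28.0
finger_force: 30.0
```

Request:
servo_tool(deltas=[[[0.00015,-0.0005,0.00085],[0,0,0]],[[0.00015,-0.0005,0.00085],[0,0,0]],[[0,0,0],[0,0,0]],[[0,0,0],[0,0,0]]])

```text
time: 23.92
tool_pos: [551.9, 65.3, 194.0]
tcp_rot: [2.6, 0.151, 0.744]
contact_force: [0.6, 0.6, -1.6]
grip_width: 27.6
finger_force: 30.0
```

Request:
servo_tool(deltas=[[[0.00015,-0.0005,0.00085],[0,0,0]],[[0,0,0],[0,0,0]],[[0,0,0],[0,0,0]]])

```text
time: 24.3
tool_pos: [551.9, 65.3, 193.0]
tcp_rot: [2.6, 0.15, 0.744]
contact_force: [0.4, 0.5, -2.0]
grip_width: 27.5
finger_force: 30.0
```

Request:
servo_tool(deltas=[[[0.00015,-0.0005,0.00085],[0,0,0]],[[0,0,0],[0,0,0]],[[0,0,0],[0,0,0]]])

```text
time: 24.68
tool_pos: [552.0, 65.4, 192.2]
tcp_rot: [2.6, 0.15, 0.744]
contact_force: [-0.3, 0.6, -0.2]
grip_width: 27.8
finger_force: 30.0
```

Request:
servo_tool(deltas=[[[0.00015,-0.0005,0.00085],[0,0,0]],[[0,0,0],[0,0,0]],[[0,0,0],[0,0,0]]])

```text
time: 25.05
tool_pos: [552.0, 65.4, 191.2]
tcp_rot: [2.6, 0.15, 0.744]
contact_force: [-0.1, 0.7, 0.8]
grip_width: 27.8
finger_force: 30.0
```

Request:
servo_tool(deltas=[[[0.00015,-0.0005,0.00085],[0,0,0]],[[0,0,0],[0,0,0]],[[0,0,0],[0,0,0]]])

```text
time: 25.42
tool_pos: [552.0, 65.3, 190.2]
tcp_rot: [2.6, 0.15, 0.744]
contact_force: [-0.2, 2.0, 2.9]
grip_width: 28.0
finger_force: 30.0
```

Request:
servo_tool(deltas=[[[0,0,0],[0,0,0]],[[0,0,0],[0,0,0]]])

```text
time: 25.68
tool_pos: [552.0, 65.4, 190.1]
tcp_rot: [2.6, 0.15, 0.744]
contact_force: [-1.2, 2.3, 1.9]
grip_width: 28.1
finger_force: 30.0
```

Request:
servo_tool(deltas=[[[0,0,0],[0,0,0]],[[0,0,0],[0,0,0]]])

```text
time: 25.92
tool_pos: [551.7, 64.7, 189.8]
tcp_rot: [2.6, 0.152, 0.744]
contact_force: [-0.3, -2.1, -0.3]
grip_width: 27.7
finger_force: 30.0
```

Request:
servo_tool(deltas=[[[0,0,0],[0,0,0]],[[0,0,0],[0,0,0]]])

```text
time: 26.18
tool_pos: [551.9, 64.9, 190.2]
tcp_rot: [2.6, 0.151, 0.744]
contact_force: [-1.0, -1.4, 0.7]
grip_width: 28.3
finger_force: 30.0
```

Request:
servo_tool(deltas=[[[0,0,0],[0,0,0]],[[0,0,0],[0,0,0]],[[0,0,0],[0,0,0]]])

```text
time: 26.55
tool_pos: [551.9, 65.4, 190.0]
tcp_rot: [2.6, 0.15, 0.744]
contact_force: [-1.1, 0.4, 1.9]
grip_width: 27.8
finger_force: 30.0
```

```bash
python3 t2.py yelt; python3 - <<'E'
from h import *
# compare tip pixel vs cap colour in touched picture (side)
for n,f in(("yellow","yelt"),("red","redt")):
    for im in(cv2.imread("pics/%s_side.png"%f),cv2.imread("pics/side0.png")):
        a=im[175:235,275:335].astype(int);b,g,r=a[...,0],a[...,1],a[...,2]
        m=(np.minimum(r,g)-b>70)&(np.minimum(r,g)>140) if n=="yellow" else r-np.maximum(g,b)>70
        v,u=np.nonzero(m);print(n,m.sum(),u.mean()+275,v.mean()+175,u.min()+275,u.max()+275)
E
```

```text
tcp [551.9  65.4 190. ] tip [635.2  63.8  83.9] axis [-0.584  0.069  0.809] j [ 0.28  0.41  1.67 -0.65  1.03  1.4 ] F [-1.09  0.44  1.86]
side [[255.5, 156.3], [271.5, 168.2], [290.1, 181.9]]
top [[225.6, 208.7], [230.7, 193.0], [236.5, 175.1]]
yellow 26 291.15384615384613 185.34615384615384 287 294
yellow 30 290.9 184.2 288 294
red 30 302.8666666666667 199.96666666666667 275 308
red 39 304.7435897435897 200.43589743589743 301 308
```

A brief jolt showed at 25.9 s and has since recovered, so I'll hold longer to make sure yellow counts.

Request:
servo_tool(deltas=[[[0,0,0],[0,0,0]],[[0,0,0],[0,0,0]]])

```text
time: 26.9
tool_pos: [551.9, 65.3, 190.1]
tcp_rot: [2.6, 0.15, 0.744]
contact_force: [-0.9, -0.5, 1.3]
grip_width: 27.5
finger_force: 30.0
```

Request:
servo_tool(deltas=[[[0,0,0],[0,0,0]],[[0,0,0],[0,0,0]]])

```text
time: 27.15
tool_pos: [551.9, 65.2, 190.1]
tcp_rot: [2.6, 0.151, 0.744]
contact_force: [-1.1, -0.8, 2.2]
grip_width: 27.6
finger_force: 30.0
```

Request:
servo_tool(deltas=[[[0,0,0],[0,0,0]],[[0,0,0],[0,0,0]]])

```text
time: 27.4
tool_pos: [551.9, 65.2, 190.1]
tcp_rot: [2.6, 0.151, 0.744]
contact_force: [-1.5, -1.4, 1.1]
grip_width: 27.8
finger_force: 30.0
```

Request:
servo_tool(deltas=[[[0,0,0],[0,0,0]],[[0,0,0],[0,0,0]]])

```text
time: 27.65
tool_pos: [551.9, 65.2, 190.1]
tcp_rot: [2.6, 0.151, 0.744]
contact_force: [-1.1, -0.8, 1.6]
grip_width: 27.9
finger_force: 30.0
```

```bash
python3 - <<'E'
from h import *
o=bot.get_obs();print(o['tool_pos'],o['contact_force'],o['time']);up=o['tool_pos']+[0,0,20]
f,r=toolpose((*EGG['blue'],104),36,-30);seq([(up,None),(f,None)])
c=cv2.resize(bot.capture("side")[120:240,230:390,::-1],(800,600),interpolation=cv2.INTER_CUBIC);cv2.imwrite("pics/yhold.png",c)
E
```

```text
[551.92884699  65.19691113 190.06581049] [-1.08220271 -0.79106194  1.62567181] 27.65
shift mm [ -3.   10.2 -16.9] |rot deg [0. 0. 0.]
shift mm [-115.9   77.9   67.3] |rot deg [0. 0. 0.]
```

View pics/yhold.png

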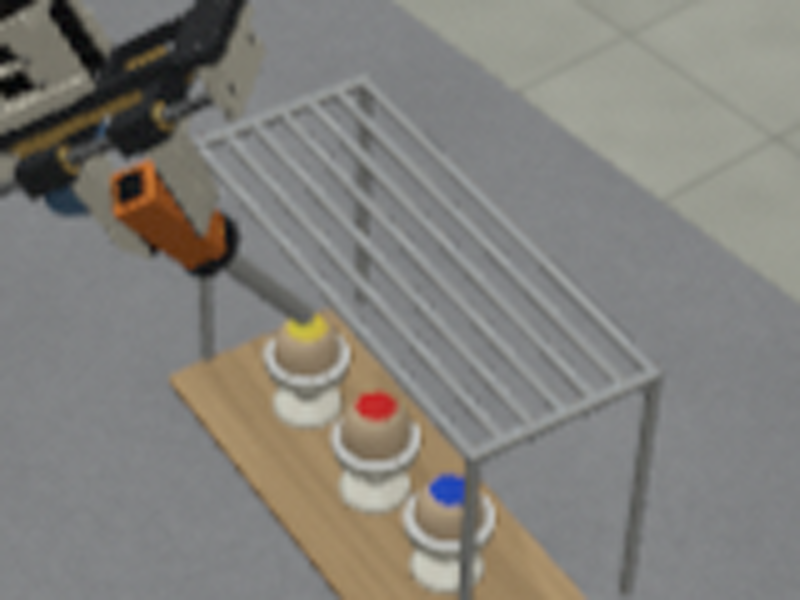

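Yellow was held steadily at about 3 N. The picture shows the tip on the yellow cap at (306,320). On to blue.

Request:
servo_tool(deltas=[[[-0.0005,0.0017,-0.0028],[0,0,0]],[[-0.0005,0.0017,-0.0028],[0,0,0]],[[-0.0005,0.0017,-0.0028],[0,0,0]],[[-0.0005,0.0017,-0.0028],[0,0,0]],[[-0.0005,0.0017,-0.0028],[0,0,0]],[[-0.0005,0.0017,-0.0029],[0,0,0]],[[-0.00965,0.0065,0.0056],[0,0,0]],[[-0.00965,0.0065,0.0056],[0,0,0]],[[-0.00965,0.0065,0.0056],[0,0,0]],[[-0.00965,0.0065,0.0056],[0,0,0]],[[-0.00965,0.0065,0.0056],[0,0,0]],[[-0.00965,0.0065,0.0056],[0,0,0]],[[-0.00965,0.0065,0.0056],[0,0,0]],[[-0.00965,0.0065,0.0056],[0,0,0]],[[-0.00965,0.0065,0.0056],[0,0,0]],[[-0.00965,0.0065,0.0056],[0,0,0]],[[-0.00965,0.0065,0.0056],[0,0,0]],[[-0.00965,0.0065,0.0056],[0,0,0]],[[0,0,0],[0,0,0]],[[0,0,0],[0,0,0]]])

```text
time: 30.2
tool_pos: [534.6, -88.7, 210.2]
tcp_rot: [2.6, 0.15, 0.744]
contact_force: [-0.3, 0.5, -2.0]
grip_width: 27.5
finger_force: 30.0
```

```bash
python3 t2.py blu;python3 - <<'E'
from h import *
f,r=toolpose((*EGG['blue'],93),36,-30);seq([(None,r),(f,None)])
E
```

```text
tcp [534.6 -88.7 210.2] tip [617.9 -90.3 104.1] axis [-0.584  0.069  0.809] j [-0.04  0.29  1.8  -0.65  0.86  1.13] F [-0.34  0.48 -2.03]
side [[284.9, 184.8], [300.8, 196.3], [319.2, 209.4]]
top [[289.9, 215.9], [291.6, 199.6], [293.5, 181.0]]
shift mm [0. 0. 0.] |rot deg [ 0.04 -0.   -0.02]
shift mm [ 1.2 -5.5  9.5] |rot deg [0. 0. 0.]
```

Request:
servo_tool(deltas=[[[0.0003,-0.001,0.0017],[0,0,0]],[[0.0003,-0.001,0.0017],[0,0,0]],[[0.0003,-0.001,0.0017],[0,0,0]],[[0.0003,-0.001,0.0017],[0,0,0]],[[0.0003,-0.001,0.0017],[0,0,0]],[[0.00015,-0.0005,0.00085],[0,0,0]],[[0.00015,-0.0005,0.00085],[0,0,0]],[[0.00015,-0.0005,0.00085],[0,0,0]],[[0.00015,-0.0005,0.00085],[0,0,0]],[[0.00015,-0.0005,0.00085],[0,0,0]],[[0,0,0],[0,0,0]],[[0,0,0],[0,0,0]]])

```text
time: 31.8
tool_pos: [534.7, -88.9, 195.3]
tcp_rot: [2.6, 0.15, 0.744]
contact_force: [0.2, -0.2, -1.1]
grip_width: 28.0
finger_force: 30.0
```

Request:
servo_tool(deltas=[[[0.00015,-0.0005,0.00085],[0,0,0]],[[0.00015,-0.0005,0.00085],[0,0,0]],[[0,0,0],[0,0,0]],[[0,0,0],[0,0,0]]])

```text
time: 32.3
tool_pos: [534.7, -88.9, 193.2]
tcp_rot: [2.6, 0.15, 0.744]
contact_force: [1.3, 0.5, -1.8]
grip_width: 27.8
finger_force: 30.0
```

Request:
servo_tool(deltas=[[[0.00015,-0.0005,0.00085],[0,0,0]],[[0.00015,-0.0005,0.00085],[0,0,0]],[[0,0,0],[0,0,0]],[[0,0,0],[0,0,0]]])

```text
time: 32.8
tool_pos: [534.7, -88.9, 191.3]
tcp_rot: [2.6, 0.151, 0.744]
contact_force: [-0.2, -0.3, -1.4]
grip_width: 27.9
finger_force: 30.0
```

Request:
servo_tool(deltas=[[[0.00015,-0.0005,0.00085],[0,0,0]],[[0,0,0],[0,0,0]],[[0,0,0],[0,0,0]]])

```text
time: 33.17
tool_pos: [534.7, -88.9, 190.2]
tcp_rot: [2.6, 0.151, 0.744]
contact_force: [-0.3, 0.1, -0.6]
grip_width: 27.4
finger_force: 30.0
```

Request:
servo_tool(deltas=[[[0.00015,-0.0005,0.00085],[0,0,0]],[[0,0,0],[0,0,0]],[[0,0,0],[0,0,0]]])

```text
time: 33.55
tool_pos: [534.7, -88.9, 189.3]
tcp_rot: [2.6, 0.15, 0.744]
contact_force: [-1.1, -0.0, -1.5]
grip_width: 27.9
finger_force: 30.0
```

Request:
servo_tool(deltas=[[[0.00015,-0.0005,0.00085],[0,0,0]],[[0,0,0],[0,0,0]],[[0,0,0],[0,0,0]]])

```text
time: 33.92
tool_pos: [534.8, -88.8, 188.3]
tcp_rot: [2.6, 0.15, 0.744]
contact_force: [-0.3, 0.9, 0.6]
grip_width: 27.7
finger_force: 30.0
```

Request:
servo_tool(deltas=[[[0,0,0],[0,0,0]],[[0,0,0],[0,0,0]]])

```text
time: 34.17
tool_pos: [534.7, -88.9, 188.3]
tcp_rot: [2.6, 0.151, 0.744]
contact_force: [1.0, 0.2, -0.4]
grip_width: 28.0
finger_force: 30.0
```

Request:
servo_tool(deltas=[[[0.00015,-0.0005,0.00085],[0,0,0]],[[0,0,0],[0,0,0]],[[0,0,0],[0,0,0]]])

```text
time: 34.55
tool_pos: [534.7, -88.9, 187.4]
tcp_rot: [2.6, 0.15, 0.744]
contact_force: [-0.8, 0.3, 0.3]
grip_width: 27.5
finger_force: 30.0
```

Request:
servo_tool(deltas=[[[0.0001,-0.0004,0.0006],[0,0,0]],[[0,0,0],[0,0,0]],[[0,0,0],[0,0,0]]])

```text
time: 34.92
tool_pos: [534.7, -88.9, 186.6]
tcp_rot: [2.6, 0.15, 0.744]
contact_force: [-1.6, 0.4, 1.3]
grip_width: 27.6
finger_force: 30.0
```

Request:
servo_tool(deltas=[[[0,0,0],[0,0,0]],[[0,0,0],[0,0,0]]])

```text
time: 35.17
tool_pos: [534.7, -88.9, 186.6]
tcp_rot: [2.6, 0.15, 0.744]
contact_force: [-1.0, 0.2, 2.7]
grip_width: 28.2
finger_force: 30.0
```

Request:
servo_tool(deltas=[[[0,0,0],[0,0,0]],[[0,0,0],[0,0,0]]])

```text
time: 35.42
tool_pos: [534.7, -88.9, 186.5]
tcp_rot: [2.6, 0.151, 0.744]
contact_force: [-1.1, 0.4, 1.8]
grip_width: 28.2
finger_force: 30.0
```

Request:
servo_tool(deltas=[[[0,0,0],[0,0,0]],[[0,0,0],[0,0,0]],[[0,0,0],[0,0,0]]])

```text
time: 35.8
tool_pos: [534.7, -88.9, 186.6]
tcp_rot: [2.6, 0.15, 0.744]
contact_force: [-1.7, 0.5, 1.8]
grip_width: 27.9
finger_force: 30.0
```

Request:
servo_tool(deltas=[[[0,0,0],[0,0,0]],[[0,0,0],[0,0,0]],[[0,0,0],[0,0,0]]])

```text
time: 36.17
tool_pos: [534.7, -88.9, 186.5]
tcp_rot: [2.6, 0.15, 0.744]
contact_force: [-0.6, -1.5, 0.8]
grip_width: 27.8
finger_force: 30.0
```

Blue was held for over a second at about 3.4 N. Retracting and returning to the stand.

```bash
python3 - <<'E'
from h import *
o=bot.get_obs();p=o['tool_pos']; up=p+[0,0,20]; back=up+E_('z',-6.65,degrees=True).apply([-95,0,0])
t=E_('xyz',[3.1415,.524,1.694]);seq([(up,None),(back,None),((430,-120,300),None),(None,t),((422.2,-376.3,297),None)])
E
```

```text
shift mm [ -3.   10.2 -16.9] |rot deg [0. 0. 0.]
shift mm [-61.3 -66.5 -29.2] |rot deg [0. 0. 0.]
shift mm [-49.8  65.4 -62.2] |rot deg [0. 0. 0.]
shift mm [0. 0. 0.] |rot deg [ 10.49  -5.21 -54.86]
shift mm [-217.9  -39.3  129.4] |rot deg [0. 0. 0.]
```

Request:
servo_tool(deltas=[[[-0.0005,0.0017,-0.0028],[0,0,0]],[[-0.0005,0.0017,-0.0028],[0,0,0]],[[-0.0005,0.0017,-0.0028],[0,0,0]],[[-0.0005,0.0017,-0.0028],[0,0,0]],[[-0.0005,0.0017,-0.0028],[0,0,0]],[[-0.0005,0.0017,-0.0029],[0,0,0]],[[-0.0077,-0.0083,-0.0036],[0,0,0]],[[-0.0077,-0.0083,-0.0036],[0,0,0]],[[-0.0077,-0.0083,-0.0036],[0,0,0]],[[-0.0077,-0.0083,-0.0036],[0,0,0]],[[-0.0077,-0.0083,-0.0036],[0,0,0]],[[-0.0077,-0.0083,-0.0036],[0,0,0]],[[-0.0077,-0.0083,-0.0036],[0,0,0]],[[-0.0077,-0.0083,-0.0036],[0,0,0]],[[-0.01,0.0131,-0.0124],[0,0,0]],[[-0.01,0.0131,-0.0124],[0,0,0]],[[-0.01,0.0131,-0.0124],[0,0,0]],[[-0.01,0.0131,-0.0124],[0,0,0]],[[-0.01,0.0131,-0.0124],[0,0,0]],[[0,0,0],[0,0,0]]])

```text
time: 38.67
tool_pos: [429.9, -121.1, 300.9]
tcp_rot: [2.598, 0.149, 0.743]
contact_force: [-0.0, 0.5, -1.9]
grip_width: 27.9
finger_force: 30.0
```

Request:
servo_tool(deltas=[[[0,0,0],[1.5,-0.74,-7.84]],[[0,0,0],[1.5,-0.74,-7.84]],[[0,0,0],[1.5,-0.74,-7.84]],[[0,0,0],[1.5,-0.74,-7.84]],[[0,0,0],[1.5,-0.74,-7.84]],[[0,0,0],[1.5,-0.74,-7.84]],[[0,0,0],[1.5,-0.74,-7.84]],[[-0.0272,-0.0049,0.0162],[0,0,0]],[[-0.0272,-0.0049,0.0162],[0,0,0]],[[-0.0272,-0.0049,0.0162],[0,0,0]],[[-0.0272,-0.0049,0.0162],[0,0,0]],[[-0.0272,-0.0049,0.0162],[0,0,0]],[[-0.0272,-0.0049,0.0162],[0,0,0]],[[-0.0272,-0.0049,0.0162],[0,0,0]],[[-0.0272,-0.0049,0.0162],[0,0,0]],[[0,0,0],[0,0,0]],[[0,0,0],[0,0,0]],[[0,0,0],[0,0,0]]])

```text
time: 40.92
tool_pos: [422.4, -375.9, 295.9]
tcp_rot: [-3.141, 0.523, 1.696]
contact_force: [-0.5, 0.1, -1.5]
grip_width: 27.9
finger_force: 30.0
```

```bash
python3 t2.py ret; python3 - <<'E'
from h import *
t=E_('xyz',[3.1415,.524,1.694]);seq([(None,t),((422.2,-376.3,293),None),((422.2,-376.3,163),None)])
# compare the stem/handle with the lift picture (same pose then): shift of pixel columns in the side view
a=cv2.imread("pics/lift_side.png").astype(np.float32);b=cv2.imread("pics/ret_side.png").astype(np.float32)
for nm,(x0,x1,y0,y1) in dict(stem=(322,342,288,306),handle=(325,348,255,285)).items():
    # stem grey vs others: orange mask centroid / dark
    for im in(a,b):
        B,G,Rr=[im[y0:y1,x0:x1,k] for k in range(3)]
        m=(Rr-B>90)&(Rr>G+40) if nm=="handle" else (np.abs(Rr-B)<18)
        v,u=np.nonzero(m);print(nm,m.sum(),(u.mean()+x0).round(2),(v.mean()+y0).round(2))
E
```

```text
tcp [ 422.4 -375.9  295.9] tip [ 421.1 -366.5  161.3] axis [ 0.    -0.001  1.   ] j [-0.66  0.2   1.65 -0.45  0.96 -0.59] F [-0.51  0.13 -1.54]
side [[337.4, 251.5], [334.9, 275.7], [332.1, 303.0]]
top [[424.2, 255.2], [414.1, 255.6], [402.9, 256.0]]
shift mm [0. 0. 0.] |rot deg [ 0.04 -0.03  0.07]
shift mm [ 1.5 -0.2  2.9] |rot deg [0. 0. 0.]
shift mm [ 65.   -0.  112.6] |rot deg [0. 0. 0.]
stem 236 331.42 294.03
stem 237 331.49 294.0
handle 157 338.92 263.9
handle 146 339.02 263.53
```

The probe hasn't shifted in the grip: the side-view pixels match the lift picture to 0.4 px. Lowering it into the hole.

Request:
servo_tool(deltas=[[[0.0015,-0.0002,0.0029],[0,0,0]],[[0.004,0,0.0069],[0,0,0]],[[0.004,0,0.0069],[0,0,0]],[[0.004,0,0.0069],[0,0,0]],[[0.004,0,0.0069],[0,0,0]],[[0,0,0],[0,0,0]],[[0,0,0],[0,0,0]]])

```text
time: 41.9
tool_pos: [422.1, -377.2, 261.3]
tcp_rot: [3.141, 0.524, 1.694]
contact_force: [0.7, -0.4, -0.6]
grip_width: 27.8
finger_force: 30.0
```

Request:
servo_tool(deltas=[[[0.005,0,0.00866],[0,0,0]],[[0.005,0,0.00866],[0,0,0]],[[0.005,0,0.00866],[0,0,0]],[[0.005,0,0.00866],[0,0,0]],[[0.005,0,0.00866],[0,0,0]],[[0.005,0,0.00866],[0,0,0]],[[0.005,0,0.00866],[0,0,0]],[[0.005,0,0.00866],[0,0,0]],[[0.004,0,0.00693],[0,0,0]],[[0.003,0,0.0052],[0,0,0]],[[0.001,0,0.00173],[0,0,0]],[[0,0,0],[0,0,0]],[[0,0,0],[0,0,0]]])

```text
time: 43.52
tool_pos: [422.1, -377.2, 165.4]
tcp_rot: [3.141, 0.524, 1.694]
contact_force: [-0.3, 0.5, -0.7]
grip_width: 27.7
finger_force: 30.0
```

Request:
servo_tool(deltas=[[[0.0005,0,0.00087],[0,0,0]],[[0.0005,0,0.00087],[0,0,0]],[[0.0005,0,0.00087],[0,0,0]],[[0,0,0],[0,0,0]],[[0,0,0],[0,0,0]]])

```text
time: 44.15
tool_pos: [422.0, -377.1, 162.1]
tcp_rot: [3.141, 0.524, 1.694]
contact_force: [-0.7, -0.3, -1.5]
grip_width: 27.7
finger_force: 30.0
```

Request:
servo_tool(deltas=[[[0.0003,0,0.0005],[0,0,0]],[[0,0,0],[0,0,0]],[[0,0,0],[0,0,0]]])

```text
time: 44.52
tool_pos: [422.0, -377.1, 161.6]
tcp_rot: [3.141, 0.524, 1.694]
contact_force: [0.5, 1.2, -0.0]
grip_width: 27.6
finger_force: 30.0
```

Seated height reached. Releasing, then backing out along the tool axis.

Request:
servo_tool(deltas=[[[0,0,0],[0,0,0]],[[0,0,0],[0,0,0]],[[0,0,0],[0,0,0]],[[0,0,0],[0,0,0]],[[0,0,0],[0,0,0]],[[0,0,0],[0,0,0]],[[0,0,0],[0,0,0]],[[0,0,0],[0,0,0]]], fingers=1)

```text
time: 45.52
tool_pos: [422.0, -377.1, 161.5]
tcp_rot: [3.142, 0.524, 1.694]
contact_force: [-0.1, 0.5, 0.3]
grip_width: 91.2
finger_force: 0.0
```

Request:
servo_tool(deltas=[[[0,0,-0.006],[0,0,0]],[[0,0,-0.01],[0,0,0]],[[0,0,-0.012],[0,0,0]],[[0,0,-0.012],[0,0,0]],[[0,0,-0.012],[0,0,0]],[[0,0,-0.015],[0,0,0]],[[0,0,-0.015],[0,0,0]],[[0,0,-0.015],[0,0,0]],[[0,0,-0.015],[0,0,0]],[[0,0,-0.015],[0,0,0]],[[0,0,0],[0,0,0]],[[0,0,0],[0,0,0]],[[0,0,0],[0,0,0]]])

```text
time: 47.15
tool_pos: [413.9, -314.1, 270.8]
tcp_rot: [-3.14, 0.523, 1.695]
contact_force: [-0.1, -0.8, -0.9]
grip_width: 91.9
finger_force: 0.0
```

```bash
python3 - <<'E'
from h import *
a=cv2.imread("pics/side0.png").astype(int);b=bot.capture("side")[:,:,::-1].astype(int)
for nm,(x0,x1,y0,y1) in dict(probe=(322,345,286,318),bento=(150,220,150,208),cup=(232,256,136,166)).items():
    d=np.abs(a-b)[y0:y1,x0:x1].max(2);print(nm,d.mean().round(2),d.max())
    if nm=="probe":
        for im in(a,b):
            c=im[y0:y1,x0:x1];m=(c[...,2]-c[...,0]>90)&(c[...,2]>c[...,1]+40);v,u=np.nonzero(m);print(m.sum(),u.mean()+x0,v.mean()+y0)
E
```

```text
probe 15.26 108
84 334.0952380952381 293.29761904761904
150 334.0133333333333 298.31333333333333
bento 10.59 14
cup 24.81 102
```

```bash
python3 - <<'E'
from h import *
for n,boxes in dict(side=dict(probe=(322,345,286,320),bento=(152,220,150,208),cup=(232,256,138,166),stand=(308,354,310,356)),top=dict(bento=(98,178,228,284),cup=(130,158,163,190),picks=(358,384,176,200),probe=(388,416,244,270))).items():
    a=cv2.imread(f"pics/{n}0.png");b=bot.capture(n)[:,:,::-1].copy();cv2.imwrite(f"pics/end_{n}.png",b)
    for k,(x0,x1,y0,y1) in boxes.items():
        s=cv2.matchTemplate(b[y0-12:y1+12,x0-12:x1+12],a[y0:y1,x0:x1],cv2.TM_CCOEFF_NORMED)
        _,m,_,l=cv2.minMaxLoc(s);print(n,k,"score",round(m,3),"shift",l[0]-12,l[1]-12)
E
```

```text
side probe score 0.969 shift 0 1
side bento score 0.999 shift 0 0
side cup score 0.629 shift -1 1
side stand score 0.987 shift 0 0
top bento score 0.999 shift 0 0
top cup score 0.997 shift 0 0
top picks score 0.998 shift 0 0
top probe score 0.796 shift 1 1
```

```bash
python3 -c "
from plant import bot
print(bot.close_job())"
```

```text
the job is handed in; nothing more can be done
None
```

I touched red, yellow and blue in that order, each for at least a second at about 3–4 N (yellow had one brief jolt, so I held it longer). The thermometer is back upright in its stand and released; the bento box, spare cup and toothpick holder haven't moved, and the job is handed in at about 47 s, but no verdict came back.

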